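# Load the equipment tray into the bench rack

## Task

Pick up the equipment tray by its upright handle plate and slide it, back edge first, into the bench rack on the lowest rail pair that passes above the radio unit standing inside the rack. Push it gently home until the sprung stop bar at the back of the rack gives by about 5 mm, without bottoming the bar, then let go and leave the tray resting against the bar. Do not force the tray in the rails, and leave the radio units and the parts bin where they stand.

Things in the scene. Friction and masses are not known exactly. Their poses are not given: they have to be found in the camera images.
- tray: aluminium tray, 0.24 to 0.4 kg, flat and loose on the table. Sheet 150 long (x) x 130 wide (y) x 4 mm; origin at the centre of the sheet's underside, z up, +x towards the back edge (at x = +75 mm), which enters the rack first. In front a 60 mm wide, 4 mm thick neck runs on to x = -120 mm and carries the handle. A low black block (70 x 70 mm, 20 mm high) sits at x = -20 mm.
- handle (a point): centre of the top edge of the tray's handle, an upright plate at tray x = -115 mm: 10 mm thick along x, 60 mm wide in y, top 45 mm above the sheet's underside. Pinch it across its thickness from above. It is about 100 mm in front of the centre of mass, so the back may sag a little when lifted.
- rack: bench rack fixed to the table, four aluminium posts 205 mm tall, 160 deep (x) x 178 mm wide (y), no crossbars at front or top. Origin: centre of its footprint on the table; z up; +x points into the rack, open front at x = -80 mm. The tray goes in along +x, x axes in line, its y at 0. Three pairs of steel C-channel rails run along x.
- rails1 (a point): middle of the front of the lowest rail pair (rack x = -80, y = 0 mm) at the height of the tray's underside when it rides there: 70 mm. Right pair when the 52 mm unit stands in the rack. All channels: 7 mm high, 133 mm across between their bottoms; lips leave 108 mm clear; mouths flare by 6 to 7 mm up, down and sideways from x = -62 to -81 mm.
- rails2 (a point): the same point of the middle rail pair, 120 mm above the table. Right pair when the 102 mm tall unit stands in the rack.
- rails3 (a point): the same point of the top rail pair, 170 mm above the table. Right pair when the 152 mm tall unit stands in the rack.
- stop_bar (a joint): press of the sprung stop bar, m: 0 free, 0.014 bottomed, along rack +x. Black upright bar, 22 mm wide, at the back middle of the rack; meets the tray's back edge on any rails. 1000 N/m (5 mm = 5 N, on top of 1 to 4 N of rail friction) plus damping 100 N s/m: press slowly. It stands differently each time: touch comes with the tray's origin at rack x = -17 to +13 mm; feel for it. Let go, it eases the tray back a few mm.
- unit_low: low radio unit, a plain grey metal box with a black front, 100 deep (x) x 86 wide (y) x 52 mm tall, 1.2 kg, loose; origin at the centre of its underside, z up.
- unit_mid: middle-sized radio unit, a plain grey metal box with a black front, 100 deep (x) x 86 wide (y) x 102 mm tall, 1.6 kg, loose; origin at the centre of its underside, z up.
- unit_tall: tall radio unit, a plain grey metal box with a black front, 100 deep (x) x 86 wide (y) x 152 mm tall, 2.0 kg, loose; origin at the centre of its underside, z up.
- parts_bin: clear plastic parts bin with fittings, 130 x 100 x 60 mm, loose, beyond the work; origin at the centre of its underside.
Not all that is in view belongs to the job. What is meant by the part that bears stop_bar is not red or yellow, and is the larger of those in its own colour.

How it is judged:
On the way, in this order (a step that is already met when the one before it is completed fails the run):
1. the tray has entered the rail pair just above the unit in the rack, its back edge at least 45 mm behind the rack's front (((horizontal distance between unit_low and rack below 0.05 m and z of tray in the frame of rack between 0.066 and 0.076 m) or (horizontal distance between unit_mid and rack below 0.05 m and z of tray in the frame of rack between 0.116 and 0.126 m) or (horizontal distance between unit_tall and rack below 0.05 m and z of tray in the frame of rack between 0.166 and 0.176 m)) and y of tray in the frame of rack between -0.004 and 0.004 m and angle between the x axis of tray and the x axis of rack, either way round below 0.05 rad and angle between tray's own z axis and vertical below 0.05 rad and x of tray in the frame of rack above -0.11 m), for 0.1 s.
2. the tray, still in that pair, has pressed the stop bar in by at least 3 mm for 0.2 s (((horizontal distance between unit_low and rack below 0.05 m and z of tray in the frame of rack between 0.066 and 0.076 m) or (horizontal distance between unit_mid and rack below 0.05 m and z of tray in the frame of rack between 0.116 and 0.126 m) or (horizontal distance between unit_tall and rack below 0.05 m and z of tray in the frame of rack between 0.166 and 0.176 m)) and y of tray in the frame of rack between -0.004 and 0.004 m and angle between the x axis of tray and the x axis of rack, either way round below 0.05 rad and angle between tray's own z axis and vertical below 0.05 rad and x of tray in the frame of rack above -0.016 m and value of joint stop_bar above 0.003 m), for 0.2 s.
At the end, for the whole second after the job is handed in: the tray rests, let go, on the lowest rail pair above the unit in the rack (underside -4 to +6 mm of 70, 120 or 170 mm), level and in line within 0.05 rad, centred within 4 mm, still bearing on the stop bar (bar in over 0.3 mm), its origin at rack x = -20 to +24 mm (((horizontal distance between unit_low and rack below 0.05 m and z of tray in the frame of rack between 0.066 and 0.076 m) or (horizontal distance between unit_mid and rack below 0.05 m and z of tray in the frame of rack between 0.116 and 0.126 m) or (horizontal distance between unit_tall and rack below 0.05 m and z of tray in the frame of rack between 0.166 and 0.176 m)) and y of tray in the frame of rack between -0.004 and 0.004 m and angle between the x axis of tray and the x axis of rack, either way round below 0.05 rad and angle between tray's own z axis and vertical below 0.05 rad and x of tray in the frame of rack between -0.02 and 0.024 m and value of joint stop_bar above 0.0003 m and linear speed of tray below 0.01 m/s and contact force between tray and the fingers below 0.1 N); the robot touches nothing.
It fails at once if the stop bar is pressed in by more than 9 mm (value of joint stop_bar above 0.009 m).
It fails at once if the tray is forced against the rack or its rails with more than 25 N (contact force between tray and rack above 25 N).
It fails at once if a radio unit or the parts bin is shifted by more than 15 mm (distance of any of unit_low, unit_mid, unit_tall, parts_bin from where it was at the start of the episode above 0.015 m).
It also fails if it takes over 67 s, if anything falls off the work surface, if the arm or the gripper's body presses on something with over 40 N, if the wrist force passes 120 N, or if a joint passes its speed limit or range.

## Robot

A 6-joint arm with a two-finger parallel gripper is mounted at the origin on the work surface. World frame = base frame: x ahead of the robot, y to its left, z up, the work surface at z = 0. Lengths are in m, angles in rad, forces in N, time in s.
With the tool pointing down it reaches from about 0.35 to 0.725 m from the base axis. Payload 6 kg.
Tool frame: the origin (TCP) lies between the finger pads; the fingertips stand ctrl.nose_length ahead of it and the grasp point (between the pads) lies 11 mm behind it (ctrl.nose_length is the distance from the TCP to the fingertips, in m); z points along the fingers, y is the direction in which the jaws open and shut (so a half turn about z gives the same grasp; the last joint's range is limited). The gripper opens to 85 mm and grips with 20 to 120 N. Pads are 22 mm wide; open, the fingers measure 114 mm over their backs; the gripper's body (76 mm by 85 mm) begins 54 mm behind the grasp point. The pads swing forward as they close: fully open they stand 13 mm farther back than shut.
Start: joints at [1.511, 0.04, 0.085, 0, -1.615, -0.334], TCP at [0.23, 0.554, 0.239] pointing down, gripper open.
Joint ranges: [-2.56, 2.56], [-1.29, 2.01], [-1.08, 1.49], [-3.29, 1.98], [-2.81, -0.18], [-2.99, 2.99]. Speed limits (rad/s): [2.57, 2.57, 3.01, 3.14, 3.14, 3.14].

## Interface

Orientations are given as a unit quaternion [w, x, y, z].
In Python, from plant import readout, camera, ctrl gives the robot as it stands.
- The arm moves only by the shell command python3 -m jog 'ROWS' [FORCE]. ROWS is JSON, a list of rows, each a list of 7 numbers: the turn, a rotation vector about the tool's x, y, z in degrees, then the shift along the tool's x, y, z in mm, then the gripper command: -1 is shut, 1 is fully open, values between are in proportion. In form: [[ax, ay, az, tx, ty, tz, claw], ...]. A call has 1 to 5 rows; each row shifts and turns the commanded pose from where the row before left it, along the tool's axes as they then stand; what a row does not reach is not made up. A row lasts 1/10 s, in which the tool goes at most 50 mm and 8.59 degrees, less where a joint would pass 70% of its speed; a pose out of reach is approached as far as the arm can. A call is refused whole if a number of a shift passes 50 or a number of a turn 8.59, either way. A call with a gripper value outside its range is refused whole. The fingers move at their own pace and stop on an object; FORCE is the grip in N (left out, the last holds). Time passes only in rows, so rows that do not move let the fingers close. It gives the time, the measured TCP pose, the force and the opening at its end, in the units of the state.
- readout.observe(): the state, without advancing time (a new reading comes with each control period).
- camera(name): name is "side" or "top" or "wrist"; returns a dict with "frame" (420x560x3 uint8, red, green, blue), "z_map" (420x560 float32, m along the optical axis (not along the pixel's ray), 0 where there is no reading), "fx", "fy", "cx", "cy" (pixels), "origin" and "rotation" of the camera in the world; the wrist camera has in their place "T_tool_cam" (4x4, takes a point from camera to tool coordinates, whose origin is the TCP and whose axes are the flange's). Camera axes: x right, y down, z forward; pixel columns grow to the right and rows downward; lengths in m; the calibration is good to about 2 mm. A picture is of the moment at which its call begins: read the wrist's pose just before it.
- ctrl.hand_in(): hands the job in, once; it reports no verdict.
The state is a dict: "time": time; "joint_positions": joint angles; "qvel": joint speeds; "joint_torque": joint torques, N m; "tcp_pos": TCP position; "orientation": TCP orientation; "ft_force": force on the tool from outside, world axes, zero at the start; "torque": the same for the moment, N m; "opening": opening from 0.0 (shut) to 1.0 (fully open).
Only numpy, scipy, OpenCV 4.12 (cv2) and the standard library are available. Lean on these libraries where they do the work, as an engineer would, in place of code of your own. Each camera call takes 0.05 s, during which the arm holds its last target.

## Working session

There is one attempt and no reset: what is moved stays moved. The work goes in short steps, Python scripts to look and compute and a shell command to move; the robot and the scene stay as the last step left them, time stands still between calls to the robot, and variables do not carry over. Pictures are saved under pics/ and viewed, and the job is handed in when it is done.

```bash
ls; mkdir -p pics
python3 - <<'E'
from plant import readout,camera,ctrl
import cv2,numpy as np,pickle
print(readout.observe(), ctrl.nose_length)
for n in ["side","top","wrist"]:
    c=camera(n); cv2.imwrite(f"pics/{n}0.png",c["frame"][:,:,::-1]); pickle.dump(c,open(f"{n}0.pkl","wb"))
    print(n,{k:(np.round(v,4).tolist() if k not in("frame","z_map") else 0) for k,v in c.items()}, (c["z_map"]>0).mean())
E
```

```text
pics
{'time': 0.0, 'joint_positions': array([ 1.51067933e+00,  4.08529196e-02,  8.37834028e-02, -5.13919585e-04,
       -1.61555296e+00, -3.33710137e-01]), 'qvel': array([ 9.34335161e-05, -1.07884232e-03, -1.41415143e-06,  1.19044365e-03,
       -2.01502168e-04, -1.57536399e-03]), 'joint_torque': array([-6.65767857e-04, -3.68207109e+01,  3.47429252e+01,  6.93273202e+00,
       -5.39439468e-03, -1.59447598e-05]), 'tcp_pos': array([0.23001376, 0.55379113, 0.23823065]), 'orientation': array([ 9.39550940e-04,  9.80676851e-01, -1.95632345e-01, -1.29798584e-04]), 'ft_force': array([ 0.58995901, -0.48519058, -0.70398914]), 'torque': array([-0.00121905,  0.01132645, -0.00049599]), 'opening': 0.9984858230321265} 0.008
side {'frame': 0, 'z_map': 0, 'fx': 413.7345, 'fy': 413.7345, 'cx': 278.187, 'cy': 209.2572, 'origin': [0.1249, -0.5447, 0.7011], 'rotation': [-0.3901, 0.8606, -0.299, 0.1331]} 0.9958928571428571
top {'frame': 0, 'z_map': 0, 'fx': 535.0964, 'fy': 535.0964, 'cx': 282.8722, 'cy': 211.8178, 'origin': [0.3591, -0.0117, 1.6319], 'rotation': [0.0451, -0.7045, 0.7071, -0.0399]} 0.9962797619047619
wrist {'frame': 0, 'z_map': 0, 'fx': 317.8658, 'fy': 317.8658, 'cx': 273.3245, 'cy': 207.125, 'T_tool_cam': [[-0.0007, -0.9603, -0.279, 0.0717], [1.0, -0.0008, 0.0002, 0.0019], [-0.0004, -0.279, 0.9603, -0.1338], [0.0, 0.0, 0.0, 1.0]]} 0.9959523809523809
```

View pics/side0.png

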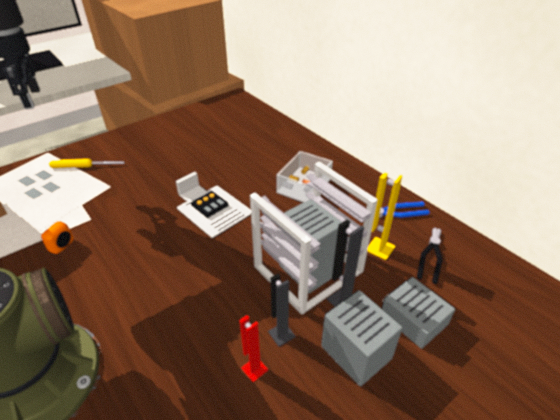

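View pics/top0.png

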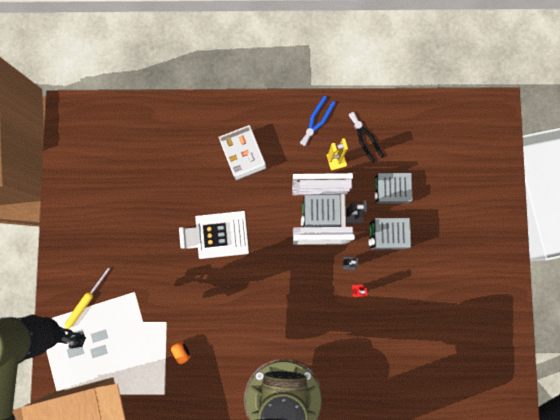

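View pics/wrist0.png

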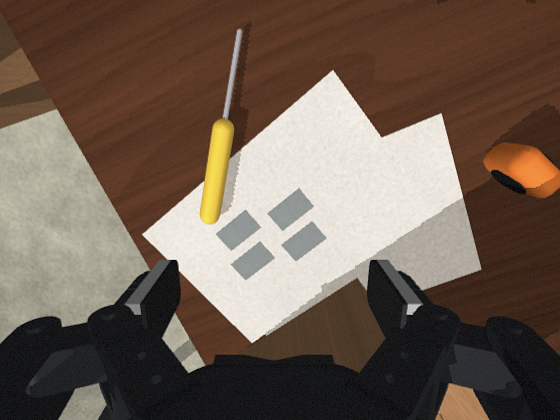

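The top view shows the tray at (222,235) with its handle plate at (185,237). The rack is at (323,208), with a radio unit inside it. Upright-bar candidates, in top-view pixels, are black at (356,211), smaller black at (350,263), yellow at (338,155) and red at (360,290). The one at the rack back (356,211) is the larger black one, so it fits the description. I'll confirm that in a crop.

```bash
cat > h.py <<'E'
import numpy as np,cv2,pickle
from scipy.spatial.transform import Rotation as R
def rot(q): return R.from_quat([q[1],q[2],q[3],q[0]]).as_matrix()
def cloud(c,T=None):
    z=c["z_map"]; v,u=np.mgrid[:420,:560]
    P=np.stack([(u-c["cx"])/c["fx"]*z,(v-c["cy"])/c["fy"]*z,z],-1)
    if T is None:
        r=np.array(c["rotation"]); r=rot(r) if r.shape==(4,) else r
        return P@r.T+np.array(c["origin"])
    return P@T[:3,:3].T+T[:3,3]
def proj(c,X):
    r=rot(c["rotation"]); p=(np.array(X)-c["origin"])@r
    return p[...,0]/p[...,2]*c["fx"]+c["cx"],p[...,1]/p[...,2]*c["fy"]+c["cy"]
def ray(c,u,v,h):
    r=rot(c["rotation"]); d=r@np.array([(u-c["cx"])/c["fx"],(v-c["cy"])/c["fy"],1]); o=np.array(c["origin"])
    return o+d*(h-o[2])/d[2]
E
python3 - <<'E'
from h import *
t=pickle.load(open("top0.pkl","rb")); s=pickle.load(open("side0.pkl","rb"))
P=cloud(t); S=cloud(s)
for n,(u,v) in dict(table=(270,300),tray=(240,240),block=(216,235),hand=(185,237),unit=(323,210),postN=(323,236),postF=(323,184),bar=(356,208),u2=(395,187),u3=(392,233),bin=(242,155),b2=(350,262)).items():
    print(n,P[v,u].round(4), np.median(P[v-1:v+2,u-1:u+2,2]).round(4))
for n,(u,v) in dict(table=(150,260),unit=(310,220)).items(): print(n,S[v,u].round(4))
i=t["frame"][130:310,150:430,::-1]; cv2.imwrite("pics/topcrop.png",cv2.resize(i,None,fx=2.8,fy=2.8,interpolation=cv2.INTER_CUBIC))
i=s["frame"][150:390,160:460,::-1]; cv2.imwrite("pics/sidecrop.png",cv2.resize(i,None,fx=2.5,fy=2.5,interpolation=cv2.INTER_CUBIC))
E
```

```text
table [ 0.2887  0.0399 -0.004 ] -0.0014
tray [0.4697 0.1308 0.0063] 0.0063
block [0.4845 0.2027 0.0167] 0.0177
hand [0.4795 0.2985 0.0065] 0.0058
unit [ 0.543  -0.113   0.1489] 0.154
postN [ 0.4661 -0.1083  0.2046] 0.2052
postF [ 0.611  -0.1117  0.1808] 0.1807
bar [ 0.5607 -0.2178  0.0514] 0.0519
u2 [ 0.6242 -0.3364  0.0468] 0.0524
u3 [ 0.4823 -0.3143  0.0941] 0.1012
bin [0.7321 0.1257 0.013 ] 0.0143
b2 [ 0.4007 -0.1971  0.0512] 0.0518
table [ 0.2829  0.1302 -0.0029]
unit [ 0.5404 -0.114   0.1493]
```

View pics/topcrop.png

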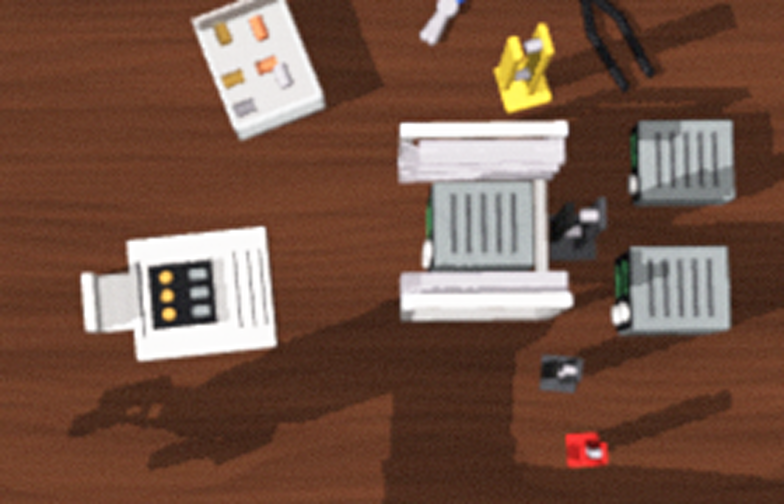

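View pics/sidecrop.png

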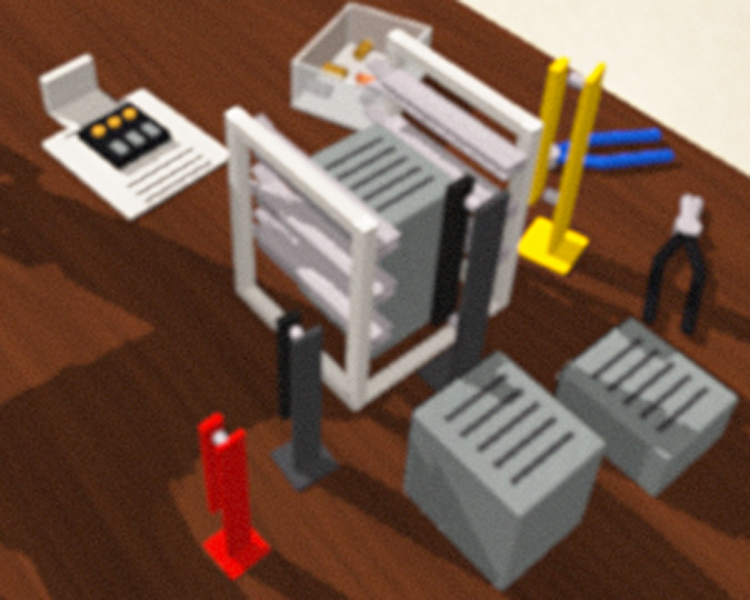

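The crops show the unit inside the rack with its top at about 0.152 m, while the two outside are 52 and 102 mm tall. That means unit_tall is in the rack and the target is the top pair, rails3 at 170 mm. The stop bar is the larger black upright at top-view (356,211); the smaller black one at (350,263) is a decoy. Next I'll measure the coarse poses.

Run:
```python
from h import *
t=pickle.load(open("top0.pkl","rb"));f=t["frame"].astype(int);P=cloud(t)
m=((f.min(2)>150)).astype(np.uint8)
# tray
mm=np.zeros_like(m);mm[200:270,175:252]=m[200:270,175:252]
blk=((f.max(2)<60)).astype(np.uint8)
sub=mm.copy();sub[:,:200]=0
sub=cv2.morphologyEx(sub,cv2.MORPH_CLOSE,np.ones((7,7)))
c=max(cv2.findContours(sub,0,2)[0],key=cv2.contourArea)
r=cv2.minAreaRect(c);print(r)
for b in cv2.boxPoints(r): print(b,ray(t,*b,0.004).round(4))
hm=mm.copy();hm[:,187:]=0
c=max(cv2.findContours(hm,0,2)[0],key=cv2.contourArea);r=cv2.minAreaRect(c);print("handle",r)
for b in cv2.boxPoints(r): print(b,ray(t,*b,0.045).round(4))
# rack top: points z>0.2
q=(P[...,2]>0.198)&(P[...,2]<0.215);q[:, :280]=0;q[:,365:]=0;q[:150]=0;q[260:]=0
n,l,st,ce=cv2.connectedComponentsWithStats(q.astype(np.uint8))
for k in range(1,n):
  if st[k,4]>40:
    r=cv2.minAreaRect(np.argwhere(l==k)[:,::-1].astype(np.float32));print("rack",r)
    for b in cv2.boxPoints(r): print(b,ray(t,*b,0.205).round(4))
s=pickle.load(open("side0.pkl","rb"));S=cloud(s)
q=(S[...,2]>0.196)&(S[...,2]<0.215)&(S[...,0]>0.4)&(S[...,1]<0)
X=S[q];print(len(X));n_=X[X[:,0]<0.54];fa=X[X[:,0]>0.54]
for A in (n_,fa):
  print(A.mean(0).round(4),A.min(0).round(4),A.max(0).round(4), np.polyfit(A[:,1],A[:,0],1).round(4))
```

```text
((222.08912658691406, 234.39108276367188), (43.38362121582031, 48.657318115234375), 84.2894058227539)
[195.7228  215.22772] [0.5464 0.2673 0.004 ]
[244.13863 210.38614] [0.5608 0.1189 0.004 ]
[248.45546 253.55444] [0.4286 0.105  0.004 ]
[200.03963 258.39603] [0.4145 0.2521 0.004 ]
handle ((181.45863342285156, 237.50344848632812), (21.176597595214844, 4.484456539154053), 85.2363510131836)
[178.34483 227.13792] [0.5062 0.3116 0.045 ]
[182.8138  226.76552] [0.5073 0.2983 0.045 ]
[184.57243 247.86897] [0.4444 0.2918 0.045 ]
[180.10347 248.24138] [0.4433 0.3051 0.045 ]
rack ((322.0, 175.5), (5.0, 58.0), 90.0)
[293. 173.] [ 0.6374 -0.0292  0.205 ]
[351. 173.] [ 0.6366 -0.1862  0.205 ]
[351. 178.] [ 0.6229 -0.1859  0.205 ]
[293. 178.] [ 0.6236 -0.0291  0.205 ]
rack ((323.5, 237.0), (4.0, 59.0), 90.0)
[294. 235.] [ 0.469  -0.0309  0.205 ]
[353. 235.] [ 0.4684 -0.1884  0.205 ]
[353. 239.] [ 0.4578 -0.1882  0.205 ]
[294. 239.] [ 0.4583 -0.0308  0.205 ]
1440
[ 0.4664 -0.1266  0.2022] [ 0.4552 -0.2289  0.1961] [ 0.5396 -0.0329  0.2055] [-0.1755  0.4442]
[ 0.812  -0.1191  0.2022] [ 0.5403 -0.2291  0.196 ] [ 1.6201e+00 -8.0000e-04  2.1500e-01] [3.9555 1.2831]
```

```bash
python3 -m jog '[[0,0,-7,0,0,0,1],[0,0,-7,0,0,0,1],[0,0,-7,0,0,0,1],[0,0,-7.2,0,0,0,1],[0,0,0,0,0,0,1]]'
python3 - <<'E'
from h import *
from plant import readout
o=readout.observe();M=rot(o["orientation"]);print(M.round(3));print((M.T@(np.array([.475,.28,.2])-o["tcp_pos"])*1000).round(1),o["joint_positions"].round(2))
E
```

```text
time: 0.65
tcp_pos: [0.2301, 0.554, 0.2389]
orientation: [0.0, 0.999, 0.05, -0.0]
ft_force: [0.2, 0.6, 0.4]
opening: 0.999
[[ 0.995  0.099 -0.   ]
 [ 0.099 -0.995 -0.001]
 [-0.     0.001 -1.   ]]
[216.5 296.9  39. ] [ 1.51  0.04  0.08 -0.   -1.62  0.16]
```

```bash
python3 -m jog '[[0,0,0,22,30,4,1],[0,0,0,22,30,4,1],[0,0,0,22,30,4,1],[0,0,0,22,30,4,1],[0,0,0,22,30,4,1]]' >/dev/null; python3 -m jog '[[0,0,0,22,30,4,1],[0,0,0,22,30,4,1],[0,0,0,22,30,4,1],[0,0,0,22,30,4,1],[0,0,0,18,27,3,1]]'; python3 -m jog '[[0,0,0,0,0,0,1],[0,0,0,0,0,0,1]]'
cat > snap.py <<'E'
import sys
from h import *
from plant import readout,camera
n=sys.argv[1]
o=readout.observe();c=camera("wrist");M=np.eye(4);M[:3,:3]=rot(o["orientation"]);M[:3,3]=o["tcp_pos"]
T=M@np.array(c["T_tool_cam"]);c["T"]=T;c["o"]=o
c["origin"]=T[:3,3];q=R.from_matrix(T[:3,:3]).as_quat();c["rotation"]=[q[3],*q[:3]]
pickle.dump(c,open(n+".pkl","wb"));cv2.imwrite(f"pics/{n}.png",c["frame"][:,:,::-1]);print(o["tcp_pos"].round(4),o["ft_force"].round(2),o["opening"])
E
python3 snap.py w1
```

```text
time: 1.65
tcp_pos: [0.4752, 0.2782, 0.1999]
orientation: [0.0, 0.999, 0.047, -0.0]
ft_force: [0.1, -0.1, 0.2]
opening: 0.997
time: 1.85
tcp_pos: [0.4745, 0.2792, 0.2]
orientation: [0.0, 0.999, 0.047, -0.0]
ft_force: [0.1, -0.0, 0.3]
opening: 1.001
[0.4745 0.2792 0.2   ] [ 0.09 -0.04  0.25] 1.0010850701617529
```

View pics/w1.png

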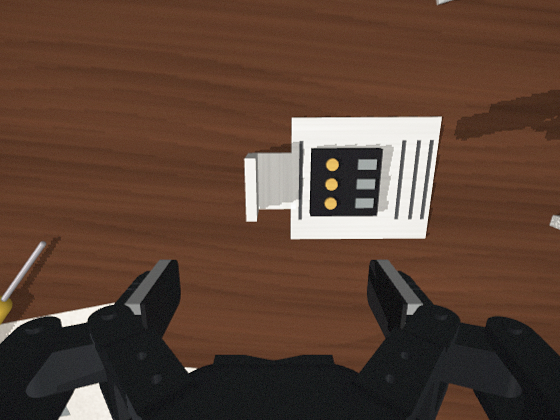

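The wrist view shows the sheet with corners near (291,117), (441,117), (427,238) and (291,239), and the handle's top edge around (251,188).

Run:
```python
from h import *
c=pickle.load(open("w1.pkl","rb"));f=c["frame"].astype(int)
m=(f.min(2)>185).astype(np.uint8)
sub=np.zeros_like(m);sub[105:250,285:450]=m[105:250,285:450]
sub=cv2.morphologyEx(sub,cv2.MORPH_CLOSE,np.ones((25,25)))
ct=max(cv2.findContours(sub,0,2)[0],key=cv2.contourArea)
W=np.array([ray(c,*p[0],0.004)[:2] for p in ct],np.float32)
r=cv2.minAreaRect(W*1000);print(r)
b=cv2.boxPoints(r);print(b)
P=cloud(c);print("z sheet",np.median(P[222:232,320:400,2]),"handle top",np.median(P[170:210,249:254,2]))
g=(f.min(2)>150).astype(np.uint8)
hm=np.zeros_like(m);hm[145:230,240:258]=g[145:230,240:258]
ct=max(cv2.findContours(hm,0,2)[0],key=cv2.contourArea)
print(np.array([p[0] for p in cv2.approxPolyDP(ct,3,True)]))
W=np.array([ray(c,*p[0],0.045)[:2] for p in ct],np.float32)
r=cv2.minAreaRect(W*1000);print("handle",r)
print(c["T"][:3,3])
```

```text
((486.71746826171875, 187.43231201171875), (129.4788055419922, 155.64805603027344), 5.614842891693115)
[[414.67432 258.5488 ]
 [429.903   103.64753]
 [558.7606  116.31583]
 [543.5319  271.2171 ]]
z sheet 0.0033899621951718473 handle top 0.04432037400930672
[[245 158]
 [246 220]
 [256 221]
 [255 159]]
handle ((475.6815185546875, 298.4908142089844), (60.24408721923828, 10.236167907714844), 5.729442596435547)
[0.5452455  0.28380254 0.33380526]
```

```bash
python3 -m jog '[[0,0,-0.3,3.1,-19.1,0,1],[0,0,0,0,0,40,1],[0,0,0,0,0,40,1],[0,0,0,0,0,35,1],[0,0,0,0,0,0,1]]'; python3 snap.py w2
```

```text
time: 2.4
tcp_pos: [0.4723, 0.2984, 0.0795]
orientation: [0.003, 0.999, 0.052, -0.004]
ft_force: [-0.5, -0.8, -0.2]
opening: 0.997
[0.4723 0.2984 0.0795] [-0.5  -0.76 -0.23] 0.9968657918760179
```

View pics/w2.png

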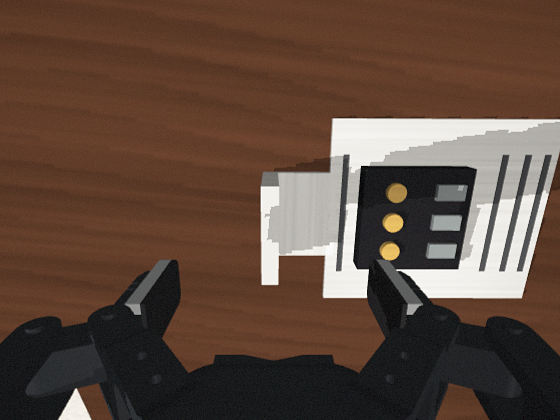

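```bash
python3 -m jog '[[0,0,0,0,0,10,0],[0,0,0,0,0,20,0],[0,0,0,0,0,20,0],[0,0,0,0,0,8,0],[0,0,0,0,0,0,0]]';python3 -m jog '[[0,0,0,0,0,0,0],[0,0,0,0,0,0,0]]'
python3 - <<'E'
from h import *
from plant import readout
o=readout.observe();M=rot(o["orientation"]);print(M.round(4));print((M.T@(np.array([.4757,.2985,.022])-o["tcp_pos"])*1000).round(1),o["joint_positions"].round(2))
E
```

```text
time: 2.95
tcp_pos: [0.4756, 0.2993, 0.0276]
orientation: [0.0, 0.999, 0.052, 0.0]
ft_force: [0.2, -0.7, -0.1]
opening: 0.497
time: 3.15
tcp_pos: [0.4763, 0.2997, 0.029]
orientation: [-0.001, 0.999, 0.052, 0.001]
ft_force: [0.2, 0.3, -0.5]
opening: 0.499
[[ 0.9946  0.1036  0.002 ]
 [ 0.1036 -0.9946  0.0017]
 [ 0.0021 -0.0014 -1.    ]]
[-0.7  1.2  7. ] [ 0.92  0.02 -0.33  0.   -1.22  0.76]
```

```bash
python3 -m jog '[[0,0,0,-0.7,1.2,5.5,0],[0,0,0,0,0,0,-1],[0,0,0,0,0,0,-1],[0,0,0,0,0,0,-1],[0,0,0,0,0,0,-1]]' 100;python3 -m jog '[[0,0,0,0,0,0,-1],[0,0,0,0,0,0,-1],[0,0,0,0,0,0,-1]]'
```

```text
time: 3.65
tcp_pos: [0.475, 0.2979, 0.0221]
orientation: [-0.0, 0.999, 0.052, 0.0]
ft_force: [-1.3, 0.3, 0.8]
opening: 0.1
time: 3.95
tcp_pos: [0.475, 0.2979, 0.0221]
orientation: [-0.0, 0.999, 0.052, 0.0]
ft_force: [-1.3, 0.1, 1.5]
opening: 0.097
```

```bash
python3 -m jog '[[0,0,0,0,0,-5,-1],[0,0,0,0,0,-15,-1],[0,0,0,0,0,-25,-1],[0,0,0,0,0,-30,-1],[0,0,0,0,0,-30,-1]]';python3 -m jog '[[0,0,0,0,0,-25,-1],[0,0,0,0,0,-13,-1],[0,0,0,0,0,-5,-1],[0,0,0,0,0,0,-1],[0,0,0,0,0,0,-1]]'; python3 -m jog '[[0,0,0,0,0,0,-1],[0,0,0,0,0,0,-1],[0,0,0,0,0,0,-1]]'; python3 snap.py w3;python3 - <<'E'
from h import *
from plant import camera
for n in ("side","top"):
    c=camera(n);pickle.dump(c,open(n+"1.pkl","wb"));cv2.imwrite(f"pics/{n}1.png",c["frame"][:,:,::-1])
E
```

```text
time: 4.45
tcp_pos: [0.4748, 0.2974, 0.1285]
orientation: [0.0, 0.999, 0.052, -0.0]
ft_force: [0.1, -0.1, -2.8]
opening: 0.1
time: 4.95
tcp_pos: [0.4744, 0.2974, 0.1681]
orientation: [0.001, 0.999, 0.052, -0.001]
ft_force: [-0.2, 0.1, -3.2]
opening: 0.099
time: 5.25
tcp_pos: [0.4748, 0.2976, 0.1692]
orientation: [0.0, 0.999, 0.052, -0.0]
ft_force: [0.4, -0.4, -2.5]
opening: 0.094
[0.4748 0.2976 0.1692] [ 0.39 -0.44 -2.49] 0.09405596494700097
```

View pics/w3.png

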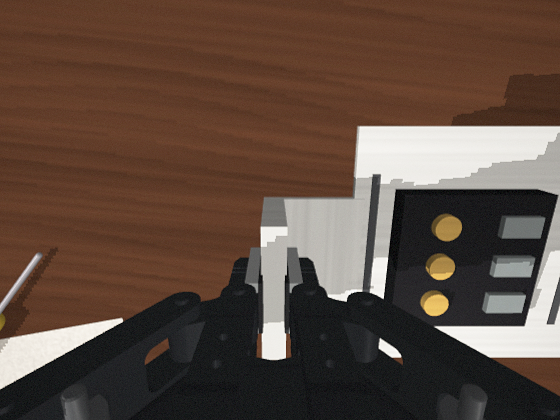

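View pics/side1.png

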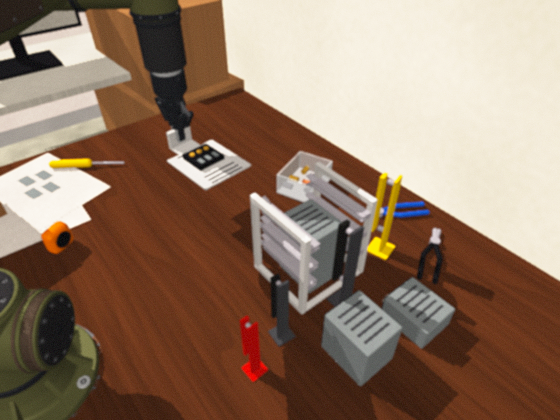

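View pics/top1.png

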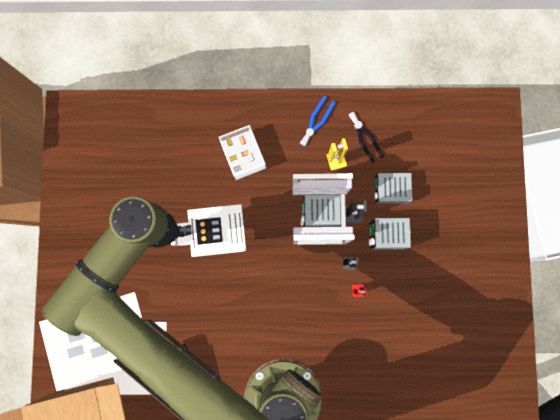

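Run:
```python
from h import *
t=pickle.load(open("top1.pkl","rb"));g=cv2.GaussianBlur(cv2.cvtColor(t["frame"],cv2.COLOR_RGB2GRAY),(3,3),0).astype(float)
def edge(lines,cross,vert,sign):
    pts=[]
    for a in lines:
        p=g[cross,a] if vert else g[a,cross]
        d=np.diff(p)*sign;k=d.argmax()
        if 0<k<len(d)-1 and d[k]>15:
            o=0.5*(d[k-1]-d[k+1])/(d[k-1]-2*d[k]+d[k+1]+1e-9)
            e=cross.start+k+0.5+o
            pts.append((a,e) if vert else (e,a))
    return np.array(pts)
def rep(n,p,h):
    W=np.array([ray(t,*q,h)[:2] for q in p])
    return W
for n,sl,s in (("near outer",slice(232,248),-1),("far outer",slice(166,180),1)):
    W=rep(n,edge(range(298,350),sl,True,s),0.205)
    k=np.polyfit(W[:,1],W[:,0],1);res=W[:,0]-np.polyval(k,W[:,1]);ok=abs(res-np.median(res))<.002;k=np.polyfit(W[ok,1],W[ok,0],1)
    print(n,len(W),ok.sum(),"slope dx/dy",k[0].round(4),"x at y=-.109",np.polyval(k,-.109).round(4),res.std().round(4))
for n,rows in (("near",range(235,239)),("far",range(175,178))):
    for nm,sl,s in (("front",slice(285,300),1),("back",slice(345,360),-1)):
        W=rep(n,edge(rows,sl,False,s),0.205);print(n,nm,W.round(4).tolist())
# sag from wrist depth
c=pickle.load(open("w3.pkl","rb"));P=cloud(c,c["T"])
m=(P[...,2]>0.12)&(P[...,2]<0.165);m[:125]=0;m[358:]=0;m[:,:360]=0
f=c["frame"].astype(int);m&=(f.min(2)>120)
X=P[m];A=np.c_[X[:,:2],np.ones(len(X))];k=np.linalg.lstsq(A,X[:,2],rcond=None)[0]
for _ in range(5):
    r=X[:,2]-A@k;ok=abs(r)<.004;k=np.linalg.lstsq(A[ok],X[ok,2],rcond=None)[0]
print(k, ok.sum(), "pitch along tray x",k[:2]@np.array([.0998,-.995]),"roll(tray y)",k[:2]@np.array([.995,.0998]),"z at origin",k@[.4867,.183,1],"handle",k@[.475,.2976,1])
```

```text
near outer 52 45 slope dx/dy -0.0219 x at y=-.109 0.4453 0.0024
far outer 52 52 slope dx/dy -0.0138 x at y=-.109 0.6365 0.0003
near front [[0.4691, -0.0275], [0.4664, -0.0276], [0.4637, -0.0278], [0.461, -0.0279]]
near back [[0.4684, -0.1908], [0.4658, -0.1916], [0.4631, -0.1918], [0.4604, -0.1915]]
far front [[0.6319, -0.0277], [0.6291, -0.0277], [0.6264, -0.0275]]
far back [[0.6311, -0.1902], [0.6284, -0.1902], [0.6256, -0.19]]
[-0.0017459   0.00107889  0.15089016] 20183 pitch along tray x -0.0012477330927123645 roll(tray y) -0.0016295005294992629 z at origin 0.1502378626091883 handle 0.1503819300563213
```

```bash
python3 -m jog '[[0,0,2,0,0,-5,-1],[0,0,2,5,8,-10,-1],[0,0,1.96,15,18,-10,-1],[0,0,0,18,22,0,-1],[0,0,0,17,22,0,-1]]';python3 -m jog '[[0,0,0,12,17,0,-1],[0,0,0,5,8,0,-1],[0,0,0,0,0,0,-1],[0,0,0,0,0,0,-1],[0,0,0,0,0,0,-1]]'; python3 -m jog '[[0,0,0,0,0,0,-1],[0,0,0,0,0,0,-1],[0,0,0,0,0,0,-1]]'; python3 snap.py w4;python3 - <<'E'
from h import *
from plant import camera
for n in ("side","top"):
    c=camera(n);pickle.dump(c,open(n+"2.pkl","wb"));cv2.imwrite(f"pics/{n}2.png",c["frame"][:,:,::-1])
E
```

```text
time: 5.9
tcp_pos: [0.5322, 0.2277, 0.1962]
orientation: [-0.0, 1.0, -0.0, 0.001]
ft_force: [0.7, -0.3, -2.7]
opening: 0.101
time: 6.4
tcp_pos: [0.5477, 0.2042, 0.195]
orientation: [-0.0, 1.0, 0.0, 0.0]
ft_force: [-0.1, 0.0, -2.1]
opening: 0.1
time: 6.7
tcp_pos: [0.5479, 0.204, 0.1948]
orientation: [0.0, 1.0, 0.0, 0.0]
ft_force: [-0.1, -0.3, -1.5]
opening: 0.095
[0.5479 0.204  0.1948] [-0.12 -0.31 -1.54] 0.09495330141317972
```

View pics/w4.png

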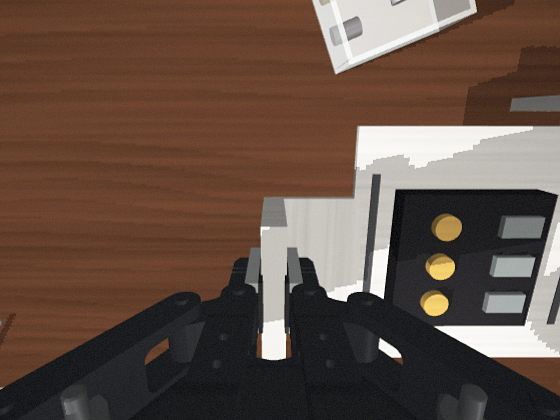

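View pics/side2.png

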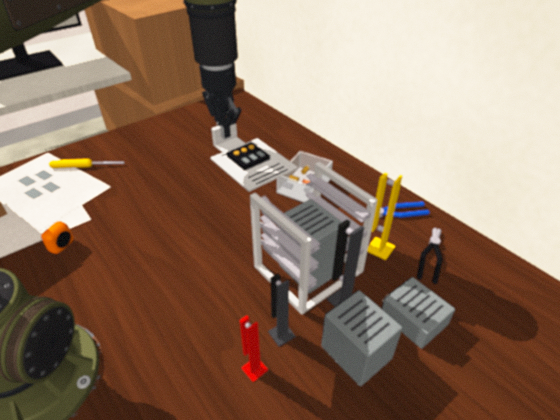

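View pics/top2.png

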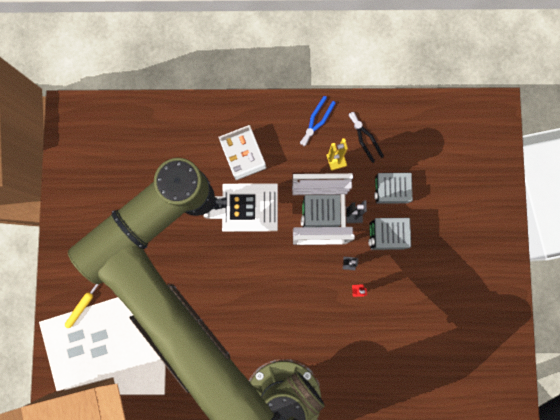

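Run:
```python
from h import *
t=pickle.load(open("top2.pkl","rb"))
i=t["frame"][165:250,205:375,::-1]; cv2.imwrite("pics/tc2.png",cv2.resize(i,None,fx=4.7,fy=4.7,interpolation=cv2.INTER_CUBIC))
s=pickle.load(open("side2.pkl","rb"))
i=s["frame"][120:320,200:400,::-1]; cv2.imwrite("pics/sc2.png",cv2.resize(i,None,fx=3,fy=3,interpolation=cv2.INTER_CUBIC))
```

```text
(no output)
```

View pics/tc2.png

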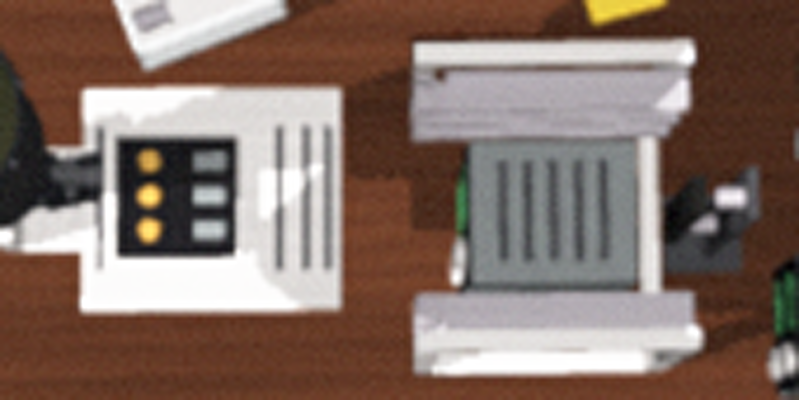

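View pics/sc2.png

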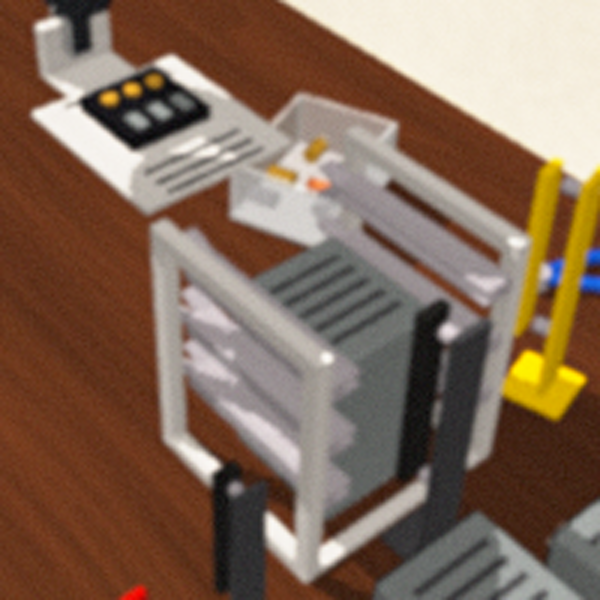

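```bash
cat > te.py <<'E'
from h import *
import sys
t=pickle.load(open(sys.argv[1],"rb"));g=cv2.cvtColor(t["frame"],cv2.COLOR_RGB2GRAY).astype(float);g=cv2.GaussianBlur(g,(5,3),0)
def fit(n,cols,r0,r1,s,h,yq):
    pts=[]
    for a in cols:
        d=np.diff(g[r0:r1,a])*s;k=d.argmax()
        if 0<k<len(d)-1 and d[k]>8:
            o=0.5*(d[k-1]-d[k+1])/(d[k-1]-2*d[k]+d[k+1]+1e-9);pts.append((a,r0+k+.5+o))
    W=np.array([ray(t,*q,h)[:2] for q in pts]);ok=np.ones(len(W),bool)
    for _ in range(4):
        k=np.polyfit(W[ok,1],W[ok,0],1);res=W[:,0]-np.polyval(k,W[:,1]);ok=abs(res)<max(.0008,2*res[ok].std())
    print(n,ok.sum(),"/",len(W),"row",np.median(np.array(pts)[ok,1]).round(2),"dx/dy",k[0].round(4),"x@",yq,np.polyval(k,yq).round(4),"sd",res[ok].std().round(5))
    return k
if __name__=="__main__":
    fit("tray far",range(226,276),178,190,1,.1763,.087)
    fit("tray near",range(226,276),225,237,-1,.1763,.087)
    fit("far bar outer",range(298,348),168,178,1,.205,-.109)
    fit("far bar inner",range(305,345),176,183,-1,.205,-.109)
    fit("near lip",range(300,345),222,232,1,.178,-.109)
    fit("near bar inner",range(300,345),230,237,1,.205,-.109)
    fit("near bar outer",range(300,345),237,242,-1,.205,-.109)
E
python3 te.py top2.pkl
```

```text
tray far 50 / 50 row 183.14 dx/dy 0.0051 x@ 0.087 0.6153 sd 0.00045
tray near 50 / 50 row 230.92 dx/dy -0.0046 x@ 0.087 0.4829 sd 0.00027
far bar outer 50 / 50 row 173.4 dx/dy -0.007 x@ -0.109 0.6361 sd 0.00016
far bar inner 40 / 40 row 177.71 dx/dy -0.0092 x@ -0.109 0.6239 sd 7e-05
near lip 40 / 42 row 226.82 dx/dy -0.0039 x@ -0.109 0.4931 sd 0.00023
near bar inner 45 / 45 row 234.52 dx/dy -0.001 x@ -0.109 0.47 sd 0.00016
near bar outer 8 / 8 row 238.13 dx/dy 0.0178 x@ -0.109 0.4597 sd 0.00024
```

```bash
python3 -m jog '[[0,0,-0.2,-2.3,0,0.8,-1],[0,0,0,0,8,0,-1],[0,0,0,0,12,0,-1],[0,0,0,0,12,0,-1],[0,0,0,0,6,0,-1]]'; python3 -m jog '[[0,0,0,0,2,0,-1],[0,0,0,0,3,0,-1],[0,0,0,0,3,0,-1],[0,0,0,0,3,0,-1],[0,0,0,0,3,0,-1]]'; python3 -m jog '[[0,0,0,0,0,0,-1],[0,0,0,0,0,0,-1],[0,0,0,0,0,0,-1]]'
python3 - <<'E'
from h import *
from plant import camera
for n in ("side","top"):
    c=camera(n);pickle.dump(c,open(n+"3.pkl","wb"))
    a,b,cc,d=(165,250,205,375) if n=="top" else (150,270,220,400)
    cv2.imwrite(f"pics/{n}3.png",cv2.resize(c["frame"][a:b,cc:d,::-1],None,fx=4.4,fy=4.4,interpolation=cv2.INTER_CUBIC))
E
```

```text
time: 7.35
tcp_pos: [0.546, 0.164, 0.1943]
orientation: [0.0, 1.0, 0.001, 0.0]
ft_force: [0.2, -0.3, -1.7]
opening: 0.105
time: 7.85
tcp_pos: [0.5459, 0.1515, 0.1939]
orientation: [0.0, 1.0, 0.002, -0.0]
ft_force: [0.6, 0.2, -2.4]
opening: 0.1
time: 8.15
tcp_pos: [0.5459, 0.1517, 0.194]
orientation: [0.0, 1.0, 0.002, -0.0]
ft_force: [0.3, -0.3, -2.5]
opening: 0.101
```

View pics/top3.png

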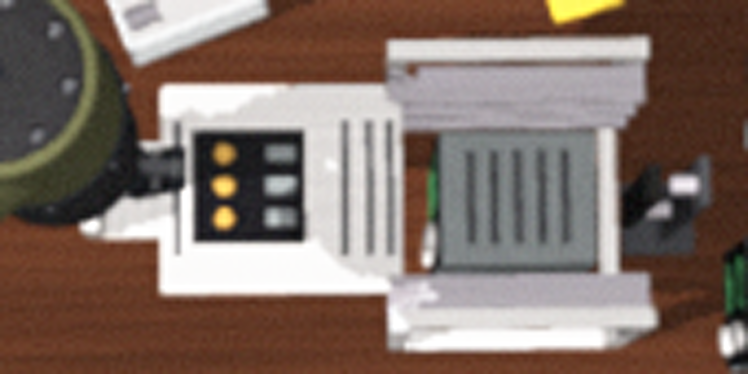

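View pics/side3.png

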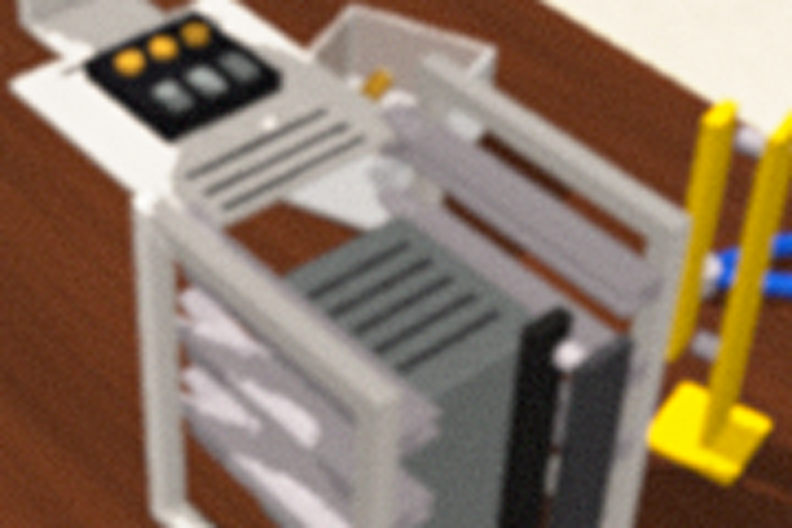

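The tray's back edge is between the flares of the top pair. In the top crop the edge is at x≈403 and the lips hide its corners. No contact force yet, so I'm continuing slowly.

```bash
python3 -m jog '[[0,0,0,0,2,0,-1],[0,0,0,0,2,0,-1],[0,0,0,0,2,0,-1],[0,0,0,0,2,0,-1],[0,0,0,0,0,0,-1]]'; python3 -m jog '[[0,0,0,0,2,0,-1],[0,0,0,0,2,0,-1],[0,0,0,0,2,0,-1],[0,0,0,0,0,0,-1],[0,0,0,0,0,0,-1]]'
```

```text
time: 8.75
tcp_pos: [0.546, 0.1433, 0.1941]
orientation: [0.0, 1.0, 0.001, 0.0]
ft_force: [0.0, -0.4, -2.6]
opening: 0.099
time: 9.25
tcp_pos: [0.546, 0.1375, 0.194]
orientation: [0.0, 1.0, 0.001, -0.0]
ft_force: [-0.6, -0.9, -3.0]
opening: 0.102
```

```bash
python3 -m jog '[[0,0,0,0,2,0,-1],[0,0,0,0,2,0,-1],[0,0,0,0,2,0,-1],[0,0,0,0,0,0,-1]]'; python3 -c "
from plant import readout
o=readout.observe();print(o['torque'].round(3),o['ft_force'].round(2),o['tcp_pos'].round(4))"
```

```text
time: 9.65
tcp_pos: [0.546, 0.1313, 0.194]
orientation: [0.0, 1.0, 0.001, -0.0]
ft_force: [-0.2, -0.3, -2.2]
opening: 0.104
[ 0.16   0.056 -0.017] [-0.2  -0.26 -2.18] [0.546  0.1313 0.194 ]
```

```bash
python3 -m jog '[[0,0,0,0,3,0,-1],[0,0,0,0,3,0,-1],[0,0,0,0,3,0,-1],[0,0,0,0,3,0,-1],[0,0,0,0,3,0,-1]]'; python3 -m jog '[[0,0,0,0,3,0,-1],[0,0,0,0,3,0,-1],[0,0,0,0,3,0,-1],[0,0,0,0,3,0,-1],[0,0,0,0,3,0,-1]]'
```

```text
time: 10.15
tcp_pos: [0.546, 0.1163, 0.194]
orientation: [0.0, 1.0, 0.002, -0.0]
ft_force: [-0.1, 0.7, -2.7]
opening: 0.099
time: 10.65
tcp_pos: [0.5461, 0.1014, 0.194]
orientation: [0.0, 1.0, 0.002, -0.0]
ft_force: [0.2, -0.3, -2.4]
opening: 0.101
```

```bash
python3 -m jog '[[0,0,0,0,3,0,-1],[0,0,0,0,3,0,-1],[0,0,0,0,3,0,-1],[0,0,0,0,3,0,-1],[0,0,0,0,3,0,-1]]'; python3 -m jog '[[0,0,0,0,3,0,-1],[0,0,0,0,3,0,-1],[0,0,0,0,3,0,-1],[0,0,0,0,3,0,-1],[0,0,0,0,3,0,-1]]'
python3 - <<'E'
from h import *
from plant import camera
for n in ("side","top"):
    c=camera(n);pickle.dump(c,open(n+"4.pkl","wb"))
    a,b,cc,d=(165,250,205,375) if n=="top" else (150,270,220,400)
    cv2.imwrite(f"pics/{n}4.png",cv2.resize(c["frame"][a:b,cc:d,::-1],None,fx=4.4,fy=4.4,interpolation=cv2.INTER_CUBIC))
E
```

```text
time: 11.15
tcp_pos: [0.5461, 0.0864, 0.194]
orientation: [0.0, 1.0, 0.002, -0.0]
ft_force: [-1.4, 0.8, -2.4]
opening: 0.096
time: 11.65
tcp_pos: [0.5461, 0.0714, 0.194]
orientation: [0.0, 1.0, 0.002, -0.0]
ft_force: [-0.3, 0.6, -2.2]
opening: 0.096
```

View pics/top4.png

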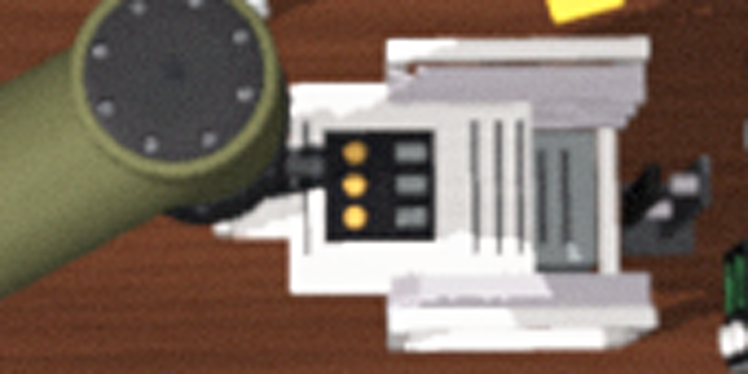

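View pics/side4.png

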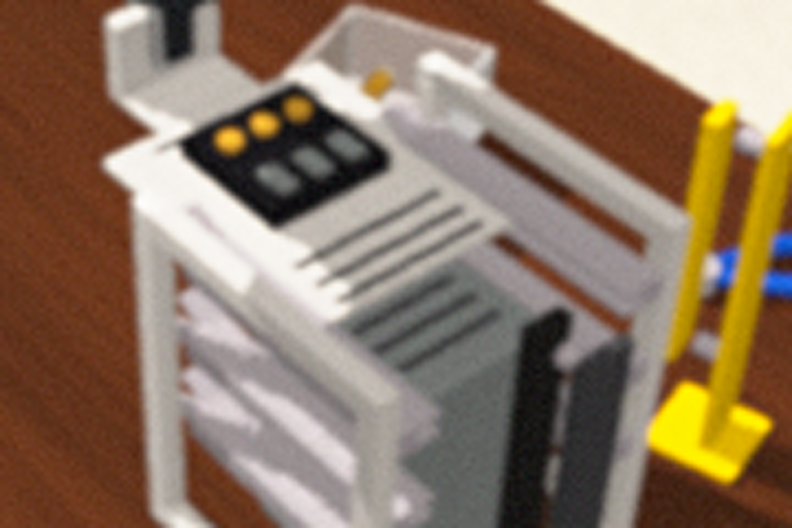

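The tray is riding in the top pair above the unit with no side load. Top crop: back edge at x≈532, with the bar still about 100 px ahead at x≈640.

```bash
python3 -m jog '[[0,0,0,0,3,0,-1],[0,0,0,0,3,0,-1],[0,0,0,0,3,0,-1],[0,0,0,0,3,0,-1],[0,0,0,0,3,0,-1]]'; python3 -m jog '[[0,0,0,0,3,0,-1],[0,0,0,0,3,0,-1],[0,0,0,0,3,0,-1],[0,0,0,0,3,0,-1],[0,0,0,0,2,0,-1]]'; python3 -m jog '[[0,0,0,0,2,0,-1],[0,0,0,0,2,0,-1],[0,0,0,0,2,0,-1],[0,0,0,0,0,0,-1]]'
```

```text
time: 12.25
tcp_pos: [0.5462, 0.0564, 0.194]
orientation: [0.0, 1.0, 0.002, 0.0]
ft_force: [-1.2, 0.2, -3.0]
opening: 0.102
time: 12.75
tcp_pos: [0.5462, 0.0423, 0.194]
orientation: [0.0, 1.0, 0.001, -0.0]
ft_force: [-1.0, 0.7, -2.8]
opening: 0.101
time: 13.15
tcp_pos: [0.5463, 0.0363, 0.194]
orientation: [0.0, 1.0, 0.001, -0.0]
ft_force: [-1.0, -1.9, -3.6]
opening: 0.102
```

```bash
cat > st.py <<'E'
from plant import readout
import numpy as np
o=readout.observe();print(o['time'],o['tcp_pos'].round(4),o['ft_force'].round(2),o['torque'].round(3))
E
for i in 1; do python3 -m jog '[[0,0,0,0,1,0,-1],[0,0,0,0,1,0,-1],[0,0,0,0,0,0,-1]]' >/dev/null; python3 st.py; python3 -m jog '[[0,0,0,0,1,0,-1],[0,0,0,0,1,0,-1],[0,0,0,0,0,0,-1]]'>/dev/null; python3 st.py; done
```

```text
13.45 [0.5463 0.0346 0.194 ] [-0.58  0.6  -3.05] [ 0.318  0.544 -0.064]
13.75 [0.5463 0.0325 0.194 ] [-0.83  0.46 -2.43] [ 0.37   0.56  -0.075]
```

```bash
python3 -m jog '[[0,0,0,0,1,0,-1],[0,0,0,0,1,0,-1],[0,0,0,0,1,0,-1],[0,0,0,0,0,0,-1]]' >/dev/null; python3 st.py; python3 -m jog '[[0,0,0,0,1,0,-1],[0,0,0,0,1,0,-1],[0,0,0,0,1,0,-1],[0,0,0,0,0,0,-1]]'>/dev/null; python3 st.py;  python3 -m jog '[[0,0,0,0,1,0,-1],[0,0,0,0,1,0,-1],[0,0,0,0,0,0,-1]]'>/dev/null; python3 st.py
```

```text
14.15 [0.5463 0.0295 0.194 ] [-1.23 -0.5  -1.77] [ 0.303  0.554 -0.109]
14.55 [0.5463 0.0265 0.194 ] [-2.06  1.43 -2.97] [ 0.355  0.7   -0.08 ]
14.85 [0.5463 0.0245 0.194 ] [-1.32  0.85 -2.39] [ 0.38   0.765 -0.118]
```

```bash
python3 -m jog '[[0,0,0,0,0.5,0,-1],[0,0,0,0,0.5,0,-1],[0,0,0,0,0.5,0,-1],[0,0,0,0,0.5,0,-1],[0,0,0,0,0,0,-1]]' >/dev/null; python3 st.py; python3 -m jog '[[0,0,0,0,0.5,0,-1],[0,0,0,0,0.5,0,-1],[0,0,0,0,0.5,0,-1],[0,0,0,0,0.5,0,-1],[0,0,0,0,0,0,-1]]' >/dev/null; python3 st.py
```

```text
15.35 [0.5463 0.0226 0.194 ] [-1.44  1.52 -2.3 ] [ 0.542  0.856 -0.113]
15.85 [0.5463 0.0205 0.194 ] [-2.15  0.2  -2.36] [ 0.525  0.859 -0.091]
```

```bash
python3 -m jog '[[0,0,0.1,-0.5,0,0,-1],[0,0,0,0,0,0,-1],[0,0,0,0,0,0,-1]]' >/dev/null; python3 st.py; python3 -m jog '[[0,0,0,0,0.5,0,-1],[0,0,0,0,0.5,0,-1],[0,0,0,0,0.5,0,-1],[0,0,0,0,0.5,0,-1],[0,0,0,0,0,0,-1]]' >/dev/null; python3 st.py
python3 - <<'E'
from h import *
from plant import camera
for n in ("side","top"):
    c=camera(n);pickle.dump(c,open(n+"5.pkl","wb"))
    a,b,cc,d=(165,250,205,375) if n=="top" else (150,270,220,400)
    cv2.imwrite(f"pics/{n}5.png",cv2.resize(c["frame"][a:b,cc:d,::-1],None,fx=4.4,fy=4.4,interpolation=cv2.INTER_CUBIC))
E
```

```text
16.15 [0.5461 0.0205 0.1943] [-0.01 -0.08 -2.89] [ 0.181 -0.003  0.057]
16.65 [0.5458 0.0185 0.194 ] [ 0.22  0.31 -2.32] [ 0.183 -0.047 -0.023]
```

View pics/side5.png

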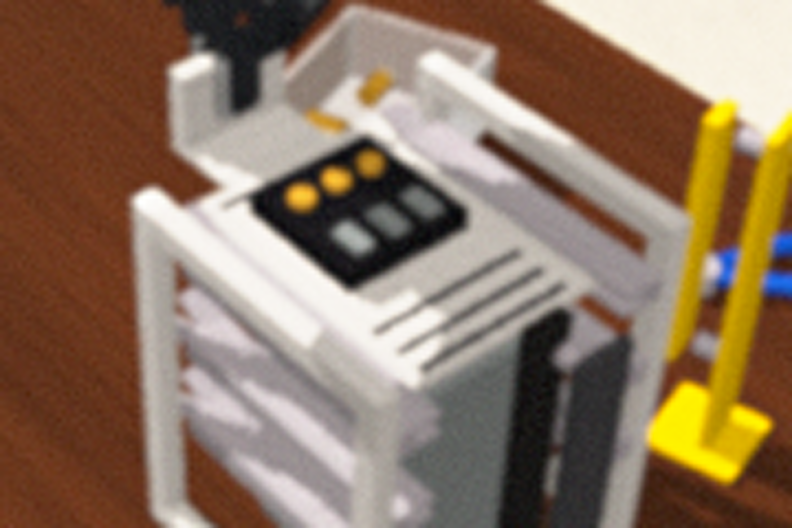

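View pics/top5.png

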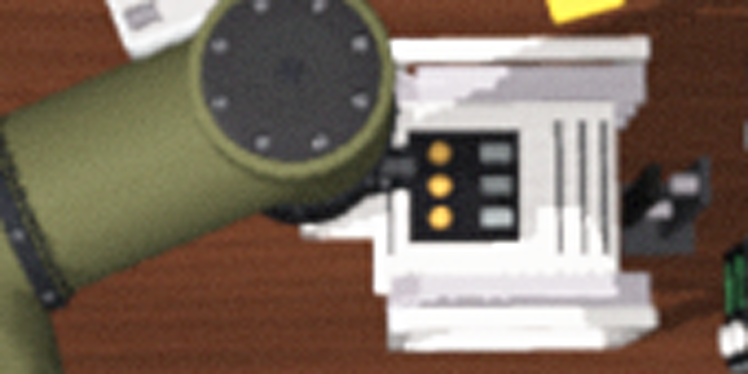

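The correction removed the side load (Fx from about -2 to 0). In the top crop the back edge is at x≈615 and the bar starts at about 625. Now I'll feel for it.

```bash
python3 -m jog '[[0,0,0,0,0.5,0,-1],[0,0,0,0,0.5,0,-1],[0,0,0,0,0.5,0,-1],[0,0,0,0,0.5,0,-1],[0,0,0,0,0,0,-1]]' >/dev/null; python3 st.py; python3 -m jog '[[0,0,0,0,0.5,0,-1],[0,0,0,0,0.5,0,-1],[0,0,0,0,0.5,0,-1],[0,0,0,0,0.5,0,-1],[0,0,0,0,0,0,-1]]' >/dev/null; python3 st.py
```

```text
17.25 [0.5459 0.0166 0.194 ] [-0.01  0.2  -3.  ] [ 0.162 -0.001 -0.027]
17.75 [0.5458 0.0146 0.194 ] [ 1.18  0.19 -2.86] [0.192 0.036 0.012]
```

```bash
python3 -m jog '[[0,0,0,0,0.5,0,-1],[0,0,0,0,0.5,0,-1],[0,0,0,0,0.5,0,-1],[0,0,0,0,0.5,0,-1],[0,0,0,0,0,0,-1]]' >/dev/null; python3 st.py
```

```text
18.25 [0.5458 0.0125 0.194 ] [-0.21  0.13 -3.1 ] [ 0.154 -0.089 -0.026]
```

```bash
python3 -m jog '[[0,0,0,0,0.5,0,-1],[0,0,0,0,0.5,0,-1],[0,0,0,0,0.5,0,-1],[0,0,0,0,0.5,0,-1],[0,0,0,0,0,0,-1]]' >/dev/null; python3 st.py
```

```text
18.75 [0.5458 0.0105 0.194 ] [ 0.03 -0.58 -1.86] [ 0.212 -0.002 -0.014]
```

```bash
python3 -m jog '[[0,0,0,0,0.5,0,-1],[0,0,0,0,0.5,0,-1],[0,0,0,0,0.5,0,-1],[0,0,0,0,0.5,0,-1],[0,0,0,0,0,0,-1]]' >/dev/null; python3 st.py
```

```text
19.25 [0.5458 0.0086 0.194 ] [ 0.5  -1.62 -2.81] [0.19  0.012 0.013]
```

```bash
python3 -m jog '[[0,0,0,0,0.5,0,-1],[0,0,0,0,0.5,0,-1],[0,0,0,0,0.5,0,-1],[0,0,0,0,0.5,0,-1],[0,0,0,0,0,0,-1]]' >/dev/null; python3 st.py
```

```text
19.75 [0.5458 0.0066 0.194 ] [ 0.02 -0.15 -1.92] [ 0.2   -0.019 -0.019]
```

```bash
python3 -m jog '[[0,0,0,0,0.5,0,-1],[0,0,0,0,0.5,0,-1],[0,0,0,0,0.5,0,-1],[0,0,0,0,0.5,0,-1],[0,0,0,0,0,0,-1]]' >/dev/null; python3 st.py
```

```text
20.25 [0.5459 0.0046 0.194 ] [ 0.29  0.25 -2.76] [ 0.197 -0.002  0.032]
```

```bash
python3 -m jog '[[0,0,0,0,0.5,0,-1],[0,0,0,0,0.5,0,-1],[0,0,0,0,0.5,0,-1],[0,0,0,0,0.5,0,-1],[0,0,0,0,0,0,-1]]' >/dev/null; python3 st.py
```

```text
20.75 [0.5459 0.0025 0.194 ] [-0.1  -0.46 -3.23] [ 0.155  0.005 -0.012]
```

```bash
python3 -m jog '[[0,0,0,0,0.5,0,-1],[0,0,0,0,0.5,0,-1],[0,0,0,0,0.5,0,-1],[0,0,0,0,0,0,-1],[0,0,0,0,0,0,-1]]' >/dev/null; python3 st.py
```

```text
21.25 [0.5459 0.0011 0.194 ] [ 0.01  0.37 -1.98] [ 0.143 -0.02  -0.025]
```

```bash
python3 -m jog '[[0,0,0,0,0.5,0,-1],[0,0,0,0,0.5,0,-1],[0,0,0,0,0.5,0,-1],[0,0,0,0,0,0,-1],[0,0,0,0,0,0,-1]]' >/dev/null; python3 st.py
```

```text
21.75 [ 5.459e-01 -3.000e-04  1.940e-01] [ 0.17  1.15 -3.12] [ 0.55   0.075 -0.027]
```

```bash
python3 -m jog '[[0,0,0,0,0.5,0,-1],[0,0,0,0,0.5,0,-1],[0,0,0,0,0.5,0,-1],[0,0,0,0,0,0,-1],[0,0,0,0,0,0,-1]]' >/dev/null; python3 st.py;python3 - <<'E'
from h import *
from plant import camera
for n in ("side","top"):
    c=camera(n);pickle.dump(c,open(n+"6.pkl","wb"))
    a,b,cc,d=(165,250,205,375) if n=="top" else (150,270,260,400)
    cv2.imwrite(f"pics/{n}6.png",cv2.resize(c["frame"][a:b,cc:d,::-1],None,fx=4.4,fy=4.4,interpolation=cv2.INTER_CUBIC))
E
```

```text
22.25 [ 0.5459 -0.0018  0.194 ] [ 0.52  3.14 -0.9 ] [ 0.994  0.079 -0.045]
```

View pics/side6.png

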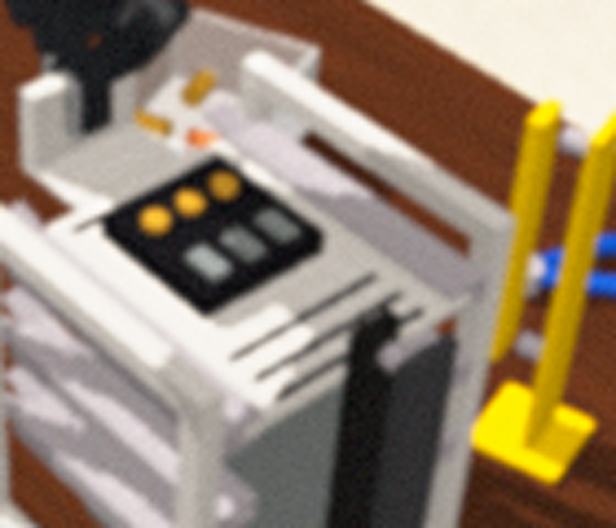

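View pics/top6.png

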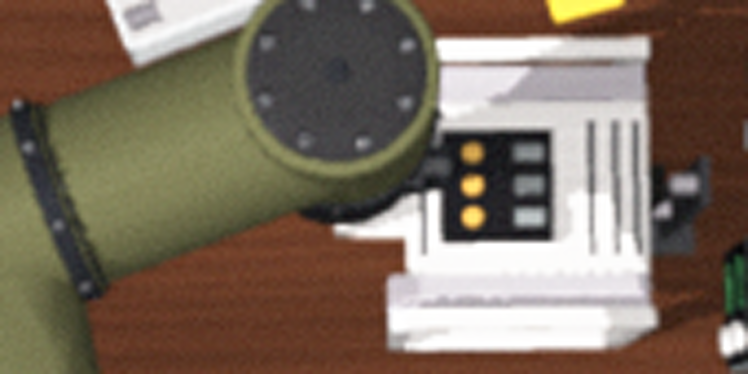

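Contact came at TCP y≈+0.001, and the moment slope of about 0.3 Nm/mm matches the 1 N/mm spring. It is pressed about 2.8 mm now, so I need about 2.2 mm more.

```bash
python3 -m jog '[[0,0,0,0,0.4,0,-1],[0,0,0,0,0.4,0,-1],[0,0,0,0,0.4,0,-1],[0,0,0,0,0,0,-1],[0,0,0,0,0,0,-1]]' >/dev/null; python3 st.py
```

```text
22.85 [ 0.5459 -0.003   0.194 ] [ 0.16  4.59 -2.09] [1.4   0.035 0.049]
```

```bash
python3 -m jog '[[0,0,0,0,0.4,0,-1],[0,0,0,0,0.4,0,-1],[0,0,0,0,0.2,0,-1],[0,0,0,0,0,0,-1],[0,0,0,0,0,0,-1]]' >/dev/null; python3 st.py;  python3 -m jog '[[0,0,0,0,0,0,-1],[0,0,0,0,0,0,-1],[0,0,0,0,0,0,-1]]' >/dev/null; python3 st.py
```

```text
23.35 [ 0.5459 -0.004   0.194 ] [-0.32  4.73 -1.59] [1.68  0.095 0.005]
23.65 [ 0.5459 -0.0041  0.194 ] [ 0.08  5.06 -2.59] [ 1.733 -0.     0.024]
```

The press is at 5 N, about 5 mm. Now I'll lower the tray onto the rails before letting go.

```bash
python3 -m jog '[[0,0,0,0,0,0.4,-1],[0,0,0,0,0,0.4,-1],[0,0,0,0,0,0,-1],[0,0,0,0,0,0,-1]]' >/dev/null; python3 st.py;python3 -m jog '[[0,0,0,0,0,0.4,-1],[0,0,0,0,0,0,-1],[0,0,0,0,0,0,-1]]' >/dev/null; python3 st.py
```

```text
24.05 [ 0.5459 -0.0041  0.1934] [-0.53  4.83 -1.04] [ 1.573  0.095 -0.064]
24.35 [ 0.5459 -0.0041  0.193 ] [-0.04  4.98 -0.13] [ 1.564  0.067 -0.009]
```

```bash
python3 -m jog '[[0,0,0,0,0,0.3,-1],[0,0,0,0,0,0,-1],[0,0,0,0,0,0,-1]]' >/dev/null; python3 st.py
```

```text
24.65 [ 0.5459 -0.0041  0.1926] [-0.2   4.38 -0.08] [1.574 0.004 0.028]
```

```bash
python3 -m jog '[[0,0,0,0,0,0,0],[0,0,0,0,0,0,0],[0,0,0,0,0,0,0],[0,0,0,0,0,0,0],[0,0,0,0,0,0,0]]'; python3 st.py; python3 snap.py w7
```

```text
time: 25.15
tcp_pos: [0.5458, -0.0043, 0.1926]
orientation: [0.0, 1.0, 0.001, -0.0]
ft_force: [0.1, -0.4, 0.5]
opening: 0.498
25.15 [ 0.5458 -0.0043  0.1926] [ 0.1  -0.37  0.5 ] [-0.011 -0.002  0.003]
[ 0.5458 -0.0043  0.1926] [ 0.1  -0.37  0.5 ] 0.4982209814785854
```

View pics/w7.png

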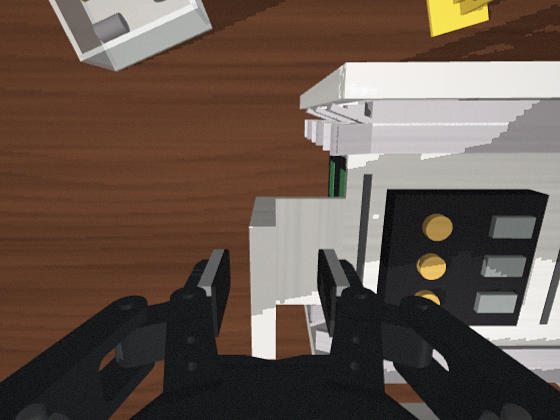

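The plate (x 250–275) stands free between the open pads (228 and 318). Backing off upwards.

```bash
python3 -m jog '[[0,0,0,0,0,-5,0],[0,0,0,0,0,-15,0],[0,0,0,0,0,-30,0],[0,0,0,0,0,-30,0],[0,0,0,0,0,-20,0]]'; python3 -m jog '[[0,0,0,0,-30,-10,0],[0,0,0,0,-40,0,0],[0,0,0,0,-40,0,0],[0,0,0,0,-20,0,0],[0,0,0,0,0,0,0]]'; python3 -m jog '[[0,0,0,0,0,0,0],[0,0,0,0,0,0,0]]'; python3 snap.py w8
python3 - <<'E'
from h import *
from plant import camera
for n in ("side","top"):
    c=camera(n);pickle.dump(c,open(n+"8.pkl","wb"))
    a,b,cc,d=(130,270,180,430) if n=="top" else (150,290,220,420)
    cv2.imwrite(f"pics/{n}8.png",cv2.resize(c["frame"][a:b,cc:d,::-1],None,fx=3.2,fy=3.2,interpolation=cv2.INTER_CUBIC))
E
```

```text
time: 25.7
tcp_pos: [0.5462, -0.0044, 0.2967]
orientation: [-0.0, 1.0, 0.001, 0.002]
ft_force: [-0.1, 0.1, 0.3]
opening: 0.501
time: 26.2
tcp_pos: [0.5456, 0.1282, 0.3033]
orientation: [-0.0, 1.0, 0.002, 0.0]
ft_force: [-0.8, -0.7, -0.0]
opening: 0.499
time: 26.4
tcp_pos: [0.5458, 0.1251, 0.3034]
orientation: [-0.0, 1.0, 0.0, 0.001]
ft_force: [0.4, 0.1, -0.3]
opening: 0.504
[0.5458 0.1251 0.3034] [ 0.41  0.14 -0.3 ] 0.5036839031799378
```

View pics/side8.png

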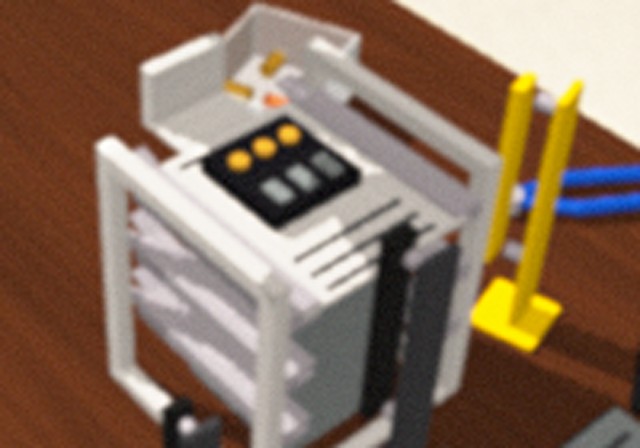

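View pics/top8.png

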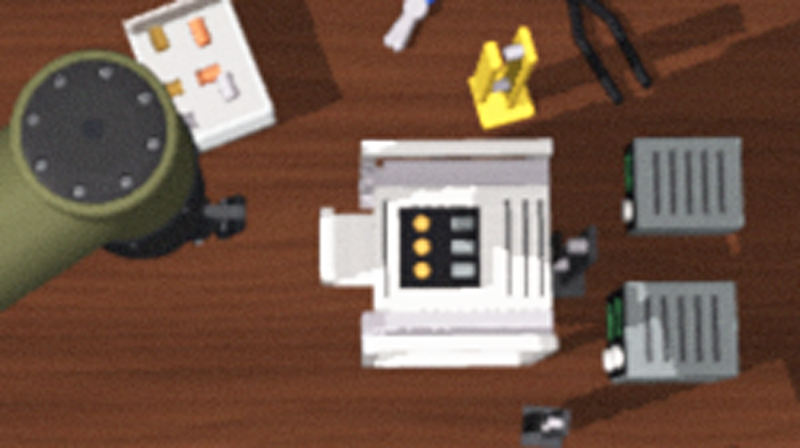

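View pics/w8.png

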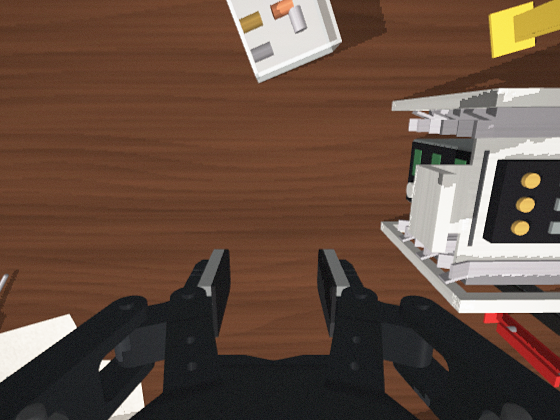

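```bash
python3 - <<'E'
from h import *
c=pickle.load(open("w7.pkl","rb"));g=cv2.GaussianBlur(cv2.cvtColor(c["frame"],cv2.COLOR_RGB2GRAY),(3,5),0).astype(float)
c3=pickle.load(open("w4.pkl","rb"));g3=cv2.GaussianBlur(cv2.cvtColor(c3["frame"],cv2.COLOR_RGB2GRAY),(3,5),0).astype(float)
def le(g,c,rows,a,b,h):
    o=[]
    for r in rows:
        d=np.diff(g[r,a:b]);k=d.argmax();o.append(ray(c,a+k+.5,r,h))
    return np.median(o,0)
# outer top edge of the plate (z=top): pressed/gripped relation from w4, now w7
z4=c3["o"]["tcp_pos"][2]+.0225;
a=le(g3,c3,range(228,245),252,275,z4);b=le(g,c,range(228,248),238,262,.215)
print("w4 edge y-tcp",a[1]-c3["o"]["tcp_pos"][1],"w7",b[1]-(-.0041), "moved back mm",1000*((b[1]+.0041)-(a[1]-c3["o"]["tcp_pos"][1])))
# top view: line stripes / back edge compare top6(pressed 2.8) top8
for n in (6,8):
    t=pickle.load(open(f"top{n}.pkl","rb"));G=cv2.GaussianBlur(cv2.cvtColor(t["frame"],cv2.COLOR_RGB2GRAY),(3,5),0).astype(float)
    q=[]
    for r in range(195,219):
        # dark stripe centroid: cols 335..346
        d=np.clip(150-G[r,335:343],0,None);q.append((np.arange(335,343)*d).sum()/d.sum())
    print(n,np.median(q), [round(float(x)) for x in G[200,330:360]])
P=cloud(pickle.load(open("top8.pkl","rb")));print("sheet z",np.median(P[205:215,345:350,2]),np.median(P[222:226,310:345,2]))
import subprocess
E
python3 - <<'E'
from h import *
# shifts of units/bin between start and now
a=pickle.load(open("top0.pkl","rb"));b=pickle.load(open("top8.pkl","rb"))
for n,(x0,x1,y0,y1) in dict(bin=(232,268,122,185),low=(370,418,168,206),mid=(365,415,213,252)).items():
    A=cv2.cvtColor(a["frame"],7)[y0:y1,x0:x1].astype(np.float32);B=cv2.cvtColor(b["frame"],7)[y0:y1,x0:x1].astype(np.float32);print(n,cv2.phaseCorrelate(A,B))
E
```

```text
w4 edge y-tcp 0.00277324939002066 w7 0.006989791413490023 moved back mm 4.216542023469363
6 nan [134, 194, 218, 221, 220, 221, 222, 206, 165, 144, 178, 213, 215, 186, 153, 162, 199, 208, 172, 146, 169, 175, 123, 68, 48, 48, 48, 49, 49, 50]
8 nan [168, 213, 221, 221, 221, 220, 214, 187, 153, 160, 197, 218, 207, 165, 146, 180, 213, 203, 163, 152, 171, 147, 87, 52, 46, 48, 50, 50, 49, 49]
sheet z 0.1743464417319459 0.17498403490968828
bin ((0.2894543518606767, 0.028472106074918457), 0.7387031474047236)
low ((-0.06772247370670925, -0.1966193946483159), 0.8095997080206871)
mid ((0.02159084112713927, 0.022577673420677513), 0.8244475637674331)<stdin>:19: RuntimeWarning: invalid value encountered in scalar divide
```

```bash
python3 -m jog '[[0,0,0,0,0,0,0],[0,0,0,0,0,0,0],[0,0,0,0,0,0,0],[0,0,0,0,0,0,0],[0,0,0,0,0,0,0]]'>/dev/null; python3 -m jog '[[0,0,0,0,0,0,0],[0,0,0,0,0,0,0],[0,0,0,0,0,0,0],[0,0,0,0,0,0,0],[0,0,0,0,0,0,0]]'
python3 - <<'E'
from h import *
from plant import camera
w=lambda t:cv2.cvtColor(t["frame"],7)[190:222,298:352].astype(np.float32)
a=pickle.load(open("top8.pkl","rb"));s=pickle.load(open("top6.pkl","rb"));b=camera("top");c=camera("top");print("creep px",cv2.phaseCorrelate(w(a),w(b)),cv2.phaseCorrelate(w(b),w(c)),"from 2.8mm",cv2.phaseCorrelate(w(s),w(b)))
k=b["frame"][190:222,330:370,::-1]
E
```

```text
time: 27.55
tcp_pos: [0.5457, 0.1259, 0.3025]
orientation: [0.0, 1.0, 0.001, 0.0]
ft_force: [-0.4, 0.2, 0.6]
opening: 0.505
creep px ((-0.02866488296168157, -0.014460187411462044), 0.9986742191292621) ((0.028385945218342812, -0.027868779268441557), 0.9820597563628797) from 2.8mm ((-0.810114653146428, -0.3410022403765822), 0.8551370622935118)
```

Run:
```python
from h import *
def stripes(t):
    G=cv2.cvtColor(t["frame"],cv2.COLOR_RGB2GRAY)[193:203].astype(float).mean(0)  # lit rows
    G2=cv2.cvtColor(t["frame"],cv2.COLOR_RGB2GRAY)[193:203].astype(float)
    out=[]
    for k0 in (338,344,349):
        w=G[k0-4:k0+5];k=k0-4+w.argmin();a,b,c=G[k-1:k+2];out.append(k+.5*(a-c)/(a-2*b+c))
    return np.array(out)
def block(t):
    G=cv2.GaussianBlur(cv2.cvtColor(t["frame"],cv2.COLOR_RGB2GRAY),(3,3),0)[200:215].astype(float).mean(0);d=np.diff(G);k=320+d[320:336].argmax();return k+.5+.5*(d[k-1]-d[k+1])/(d[k-1]-2*d[k]+d[k+1])
t5,t6,t8=[pickle.load(open(f"top{n}.pkl","rb")) for n in (5,6,8)]
b5,b6,b8=block(t5),block(t6),block(t8)
print("block edge",b5,b6,b8,"stripes",stripes(t6),stripes(t8))
# scale from t5 (tcp y .0185) -> t6 (tcp y -.0018): 20.3 mm
s=20.3/(b6-b5);y8=-.0018-(b8-b6)*s/1000
print("mm/px",s,"equiv TCP y now",y8,"press mm",1000*(.0010-y8))
ds=np.median(stripes(t8)-stripes(t6));print("stripes press",1000*(.0010-(-.0018-ds*s/1000)))
```

```text
block edge 322.6789900811542 330.3609226594301 329.6405484818805 stripes [338.89648281 344.23368984 353.60849057] [338.17821782 343.84231806 353.41538462]
mm/px 2.642564197635282 equiv TCP y now 0.00010363501049357599 press mm 0.8963649895064241
stripes press 1.7657749454857752
```

```bash
python3 -c "
from plant import ctrl
print(ctrl.hand_in())"
```

```text
the job is handed in; nothing more can be done
None
```

I slid the tray into the top rail pair (170 mm), because the 152 mm unit stands in the rack. I pressed it against the stop bar, let go and handed it in at about 27.5 s. No verdict was reported.

- **Insertion:** the only side load was about 2 N part-way in, and a 0.5 mm shift with a 0.1° turn removed it.
- **Press:** the bar was touched at TCP y of about +1 mm and pressed about 5 mm. The wrist read 5 N, in line with the 1 N/mm spring.
- **Let go:** I lowered the tray until the rails carried its weight, opened the gripper and drew the arm clear.

Last checks:
- **Height:** the sheet's top measured 174–175 mm, which puts the underside at about 170–171 mm.
- **Creep:** the tray did not move in the top view over about 1 s.
- **Other items:** the parts bin and the two units outside the rack shifted less than 0.3 px (under 1 mm) in the top view. I did not measure the unit inside the rack after the job.

The weak point is how firmly the tray still bears on the bar. My estimates disagree: about 0.9 mm from the wrist view, and 0.6 to 1.8 mm from several top-view measures. All are above the 0.3 mm needed, but the lowest has little margin. I did not measure the tray's final y or yaw directly; the rails allow about ±1.5 mm sideways.

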